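# Re-seat and lock the cap of a fluid keg

### The arm

A 6-joint arm with a two-finger parallel gripper is mounted at the origin on the work surface. World frame = base frame: x ahead of the robot, y to its left, z up, the work surface at z = 0. Lengths are in mm, angles in degrees, forces in N, time in s.
With the tool pointing down it reaches from about 350 to 850 mm from the base axis. Payload 8.1 kg.
Tool frame: the origin (TCP) lies on the centre line of the jaws, within the pads' length; the fingertips stand 11 mm ahead of it and the grasp point (between the pads) lies 8 mm behind it; z points along the fingers, y is the direction in which the jaws open and shut (so a half turn about z gives the same grasp; the last joint's range is limited). The gripper opens to 85 mm and grips with 20 to 120 N. Pads are 22 mm wide; open, the fingers measure 114 mm over their backs; the gripper's body (76 mm by 85 mm) begins 54 mm behind the grasp point. The pads swing forward as they close: fully open they stand 13 mm farther back than shut.
Start: joints at [69.248, 7.471, 85.268, -0, 87.261, -4.893], TCP at [163.945, 577.172, 242.292] pointing down, gripper open.
Joint ranges: [-169.43, 169.43], [-51.17, 129.36], [1.28, 143.12], [-76.62, 256.62], [0, 156.53], [-152.29, 152.29]. Speed limits (degrees/s): [136.94, 136.94, 159.86, 180, 180, 180].

### API

Orientations are given as [roll, pitch, yaw] about the fixed x, y, z axes, in that order (R = Rz(yaw) Ry(pitch) Rx(roll)).
In Python, from bench import telemetry, viewer, r gives the robot as it stands.
- The arm moves only by the shell command python3 -m inch 'ROWS' [FORCE]. ROWS is JSON, a list of rows, each a list of 3 entries, a list of its own where there are three numbers: the shift along the tool's x, y, z in cm, then the turn, a rotation vector about the tool's x, y, z in rad, then the opening, from 0 (shut) to 1 (fully open). A call has 1 to 20 rows; each row is the pose to reach, as a shift and turn from the pose commanded when the call began, along the tool's axes at that moment; what a row does not reach only later rows make up. A row lasts 1/10 s, in which the tool goes at most 50 mm and 8.59 degrees, less where a joint would pass 70% of its speed; a pose out of reach is approached as far as the arm can. A call with a gripper value outside its range is refused whole. The fingers move at their own pace and stop on an object; FORCE is the grip in N (left out, the last holds). Time passes only in rows, so rows that repeat a pose let the fingers close. It gives the time, the measured TCP pose, the force and the opening at its end, in the units of the state.
- telemetry.sense(): the state, without advancing time (a new reading comes with each control period).
- viewer.snapshot(name): name is "scene" or "side" or "wrist"; returns the picture (384x512x3 uint8, red, green, blue); there is no depth.
- viewer.camera_model(name): a dict with "fx", "fy", "cx", "cy" (pixels), "cam_to_world" (4x4, takes a point from camera to world coordinates); the wrist camera has in their place "mount" (4x4, takes a point from camera to tool coordinates, whose origin is the TCP and whose axes are the flange's). Camera axes: x right, y down, z forward; pixel columns grow to the right and rows downward; lengths in mm; the calibration is good to about 2 mm. A picture is of the moment at which its call begins: read the wrist's pose just before it. camera_model takes no time and is no camera call.
- r.hand_in(): hands the job in, once; it reports no verdict.
The state is a dict: "time": time; "joint_pos": joint angles; "qd": joint speeds; "joint_efforts": joint torques, N m; "tool_pos": TCP position; "tcp_rot": TCP orientation; "ft_force": force on the tool from outside, world axes, zero at the start; "wrist_torque": the same for the moment, N m; "finger_gap": finger opening in mm.
Only numpy, scipy, OpenCV 4.12 (cv2) and the standard library are available. Lean on these libraries where they do the work, as an engineer would, in place of code of your own. Each camera call takes 0.05 s, during which the arm holds its last target.

### The job

The dark cap of the white fluid keg was put on cross-threaded and sits high on its neck. Turn it back (anticlockwise from above) until it drops into its thread, screw it forward (clockwise) to its safety stop, then push it down against its spring and turn it on past the stop to its end, so that it springs up locked with its bar in line with the two ridges moulded on the keg. Do not knock over or shove aside the spray can, the bottle or the carton beside the keg.

Things in the scene. Friction and masses are not known exactly. Their poses are not given: they have to be found in the camera images.
- keg: White plastic keg, a box 200 mm (x) by 180 mm (y) by 120 mm high, that does not move. Origin at the centre of its underside. A white neck, 92 mm across, stands 30 mm above the middle of its top. Two white ridges (26 x 8 mm, 5 mm high) on its top lie on its x axis, 64 to 90 mm each side of the neck's axis: with the cap home, its bar is in line with them.
- neck (a point): Point on the cap's upright axis, level with the keg's flat top, 120 mm above the table; axes as the keg's. The cap stays on this axis: it turns, rises and sinks, but does not tilt or come off.
- cap_top (a point): Centre of the dark cap's flat round top face (110 mm across; the cap is 34 mm high below it), 64 mm above neck at the start, 51 mm dropped, 48 mm locked. One upright metal bar runs across the face along this point's x axis: 100 mm long, 16 mm thick, 24 mm high above the face. The face each side of the bar is free to press on.
- bar_mid (a point): Middle of the cap's bar, half-way up it: 12 mm above cap_top, same axes. The bar can be pushed from either side at either end, or pinched across its 16 mm. The cap drops only by its own weight (about 4 N): if held by its bar it may hang up until let go. Turning it needs less than 0.1 N m. Bar in line with the keg's x axis: home.
- cap (a joint): Turn of the cap, rad, growing forward (clockwise from above); 0: bar along the keg's x axis. Starts at -0.8 to -0.1. While high it jams forward at 0. Turned back, it drops between -1.1 and the back stop at -1.47. Screwed forward after that, it meets the safety stop at -0.6. Held down, it passes the stop and, let go beyond -0.2, springs up locked between -0.25 and the end stop at 0.
- cap_lift (a joint): Height of the cap, m: 0 high at the start, -0.013 dropped, -0.0155 at the safety stop and when locked home. To pass the safety stop it must be pushed below -0.0215; bottom of travel -0.026. A spring pushes up from -0.013 down: pushing takes about 3 N at first, 5 N at the safety stop, 10 N to clear it, 13 N near the bottom.
- spray_can: Grey spray can, 66 mm across, 188 mm high, loose, standing about 170 mm from the cap's axis on the keg's +y side. Origin at the centre of its foot.
- bottle: Grey bottle, 72 mm across, 175 mm high, loose, standing about 170 mm from the cap's axis on the keg's -y side. Origin at the centre of its foot.
- carton: Dark carton, 80 x 150 x 65 mm, loose, lying about 195 mm from the cap's axis on the keg's +x side. Origin at the centre of its underside.

How it is judged:
By the outcome, as a careful person would: the job done as asked, in the order asked, and still so for the second after the job is handed in, with the robot touching nothing.
It also fails if it takes over 51 s, if anything falls off the work surface, if the arm or the gripper's body presses on something with over 40 N, if the wrist force passes 120 N, or if a joint passes its speed limit or range.

## Working session

There is one attempt and no reset: what is moved stays moved. The work goes in short steps, Python scripts to look and compute and a shell command to move; the robot and the scene stay as the last step left them, time stands still between calls to the robot, and variables do not carry over. Pictures are saved under pics/ and viewed, and the job is handed in when it is done.

```bash
ls; mkdir -p pics; python3 - <<'E'
from bench import telemetry, viewer, r
import cv2
print(telemetry.sense())
for n in ("scene","side","wrist"):
    im=viewer.snapshot(n); cv2.imwrite(f"pics/{n}0.png",im[:,:,::-1]); print(n,viewer.camera_model(n))
E
```

```text
pics
{'time': 0.0, 'joint_pos': array([ 6.92503897e+01,  7.51643575e+00,  8.53312207e+01,  1.56217593e-04,
        8.72618509e+01, -4.89259964e+00]), 'qd': array([-0.00056814, -0.02625547,  0.04179049, -0.01322315, -0.07784488,
       -0.01167518]), 'joint_efforts': array([-2.71049117e-03, -5.69351470e+01, -5.00574195e+01, -1.54525992e-04,
        1.36931345e-02, -9.42724751e-05]), 'tool_pos': array([163.72093604, 576.66216611, 241.21197503]), 'tcp_rot': array([-1.79890905e+02, -9.49513533e-03,  1.64142973e+02]), 'ft_force': array([ 0.04160387, -0.54482378, -0.08554185]), 'wrist_torque': array([0.02211373, 0.03681795, 0.00162193]), 'finger_gap': 85.11470184589}
scene {'fx': 470.4899457486381, 'fy': 470.4899457486381, 'cx': 255.8629751728361, 'cy': 190.91601056061793, 'cam_to_world': array([[ 2.21603641e-01,  7.14128413e-01, -6.64012377e-01,
         1.40796056e+03],
       [ 9.75136824e-01, -1.62313444e-01,  1.50872531e-01,
        -1.37395434e+02],
       [-3.57746299e-05, -6.80936822e-01, -7.32342162e-01,
         9.67437512e+02],
       [ 0.00000000e+00,  0.00000000e+00,  0.000000
[... 264 characters left out ...]
9e-01, -2.05582882e-01,  1.83731658e-01,
        -1.01723153e+02],
       [ 5.65586495e-04, -6.67838701e-01, -7.44305817e-01,
         8.04397566e+02],
       [ 0.00000000e+00,  0.00000000e+00,  0.00000000e+00,
         1.00000000e+00]])}
wrist {'fx': 270.82179697187183, 'fy': 270.82179697187183, 'cx': 253.81797677282245, 'cy': 191.45478046954358, 'mount': array([[ 1.49156361e-03, -9.46166814e-01, -3.23675974e-01,
         8.36429192e+01],
       [ 9.99998858e-01,  1.49057384e-03,  2.50962118e-04,
        -3.00093315e-03],
       [ 2.45010912e-04, -3.23675978e-01,  9.46167956e-01,
        -1.31044509e+02],
       [ 0.00000000e+00,  0.00000000e+00,  0.00000000e+00,
         1.00000000e+00]])}
```

View pics/scene0.png

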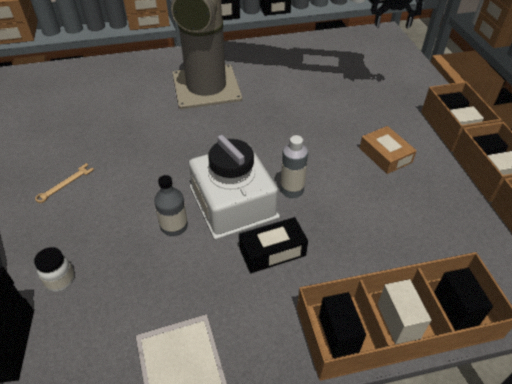

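View pics/side0.png

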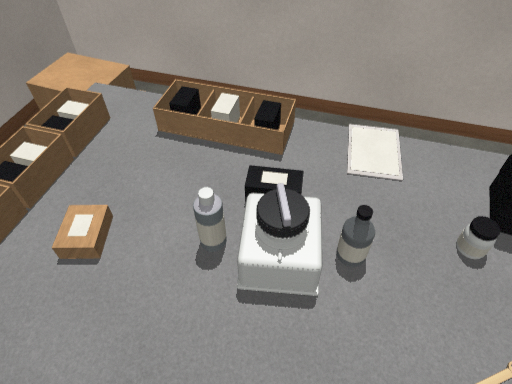

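View pics/wrist0.png

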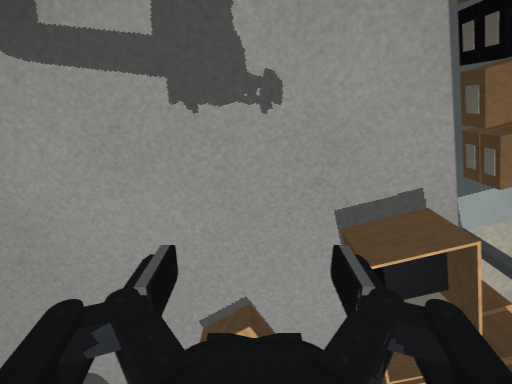

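The scene shows the keg around (235,190) and the cap at (231,160). The spray can is at (293,165), the bottle at (171,207) and the carton at (272,245). I'll zoom in to measure.

```bash
python3 - <<'E'
import cv2
a=cv2.imread("pics/scene0.png")[120:250,150:320]; b=cv2.imread("pics/side0.png")[165:305,180:350]
cv2.imwrite("pics/s1.png",cv2.resize(a,None,fx=4.5,fy=4.5,interpolation=cv2.INTER_CUBIC))
cv2.imwrite("pics/d1.png",cv2.resize(b,None,fx=4,fy=4,interpolation=cv2.INTER_CUBIC))
E
```

```text
(no output)
```

View pics/s1.png

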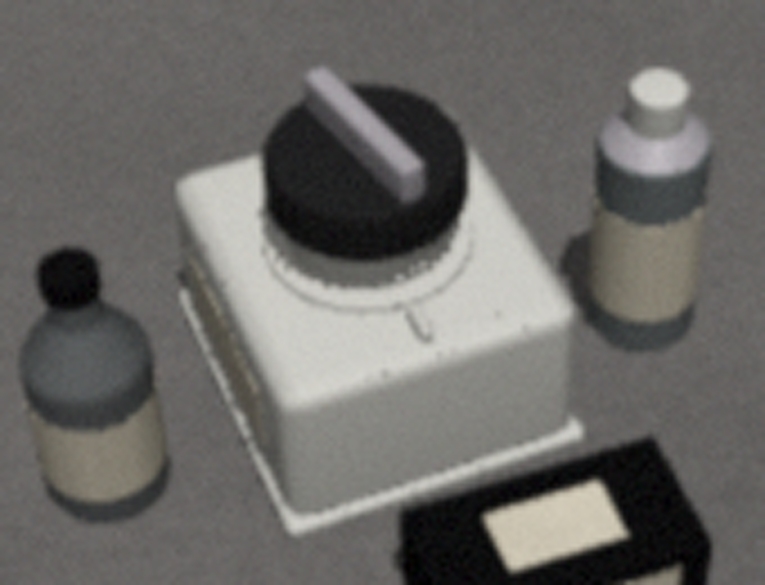

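View pics/d1.png

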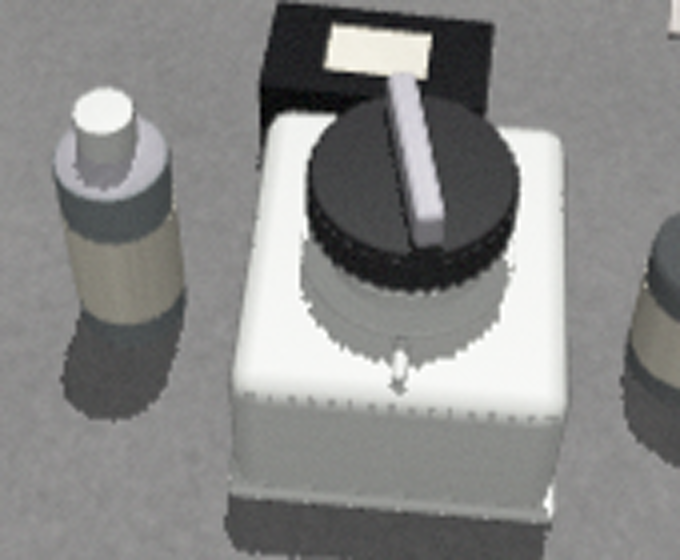

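```bash
cat > h.py <<'E'
import numpy as np
from bench import viewer,telemetry
def ray(name,uv):
    m=viewer.camera_model(name);T=m["cam_to_world"]
    d=T[:3,:3]@np.array([(uv[0]-m["cx"])/m["fx"],(uv[1]-m["cy"])/m["fy"],1]);return T[:3,3],d/np.linalg.norm(d)
def plane(name,uv,z):
    o,d=ray(name,uv);return o+d*(z-o[2])/d[2]
def tri(a,b):
    (o1,d1),(o2,d2)=ray("scene",a),ray("side",b)
    s=np.linalg.lstsq(np.c_[d1,-d2],o2-o1,rcond=None)[0]
    p,q=o1+s[0]*d1,o2+s[1]*d2;return (p+q)/2,np.linalg.norm(p-q)
S=lambda x,y:(150+(x+.5)/4.5-.5,120+(y+.5)/4.5-.5)
D=lambda x,y:(180+(x+.5)/4-.5,165+(y+.5)/4-.5)
E
python3 - <<'E'
from h import *
np.set_printoptions(precision=1,suppress=True)
a=tri(S(412,171),D(400,75));b=tri(S(318,73),D(428,214))
print(a,b,(a[0]+b[0])/2); v=a[0]-b[0];print(np.degrees(np.arctan2(v[1],v[0])),np.linalg.norm(v))
e=[plane("scene",S(*p),0) for p in((183,290),(295,528),(580,430))]
print(e); 
for i,j in((0,1),(1,2)):
    v=e[j]-e[i];print(np.degrees(np.arctan2(v[1],v[0])),np.linalg.norm(v))
r1=plane("scene",S(420,323),125);r2=plane("side",D(400,365),125);v=r1-r2
print(r1,r2,(r1+r2)/2,np.degrees(np.arctan2(v[1],v[0])),np.linalg.norm(v))
# side: base
f=[plane("side",D(*p),0) for p in((228,493),(549,520))];v=f[0]-f[1];print(f,np.degrees(np.arctan2(v[1],v[0])))
# obstacles tops
print("can",tri(S(660,90),D(104,110)));print("bottle",plane("scene",S(68,265),175))
print("carton",[plane("scene",S(*p),65) for p in((402,512),(652,440),(708,545))])
# bar on z=120+64+24
print([plane("scene",S(*p),208) for p in((412,171),(318,73))],[plane("side",D(*p),208) for p in((400,75),(428,214))])
E
```

```text
(array([602.5,   9. , 203.5]), np.float64(1.8241844951462909)) (array([514.8, -26.5, 204.7]), np.float64(2.8982934034877124)) [558.6  -8.8 204.1]
22.030697820582866 94.60241861732894
[array([ 463.4, -114.2,   -0. ]), array([665.3, -76.1,   0. ]), array([630.7, 101.4,   0. ])]
10.699855522279773 205.46961543762163
101.02059105150138 180.79562596649262
[638.7   5.  125. ] [475.7 -26.7 125. ] [557.2 -10.8 125. ] 11.025130816837976 166.0745627736746
[array([442.1,  61.5,   0. ]), array([ 476.5, -118.7,    0. ])] 100.82270691347844
can (array([549.8, 160.7, 185.5]), np.float64(3.196425513780438))
bottle [ 602.9 -174.8  175. ]
carton [array([717.3, -22.4,  65. ]), array([698.8, 122.4,  65. ]), array([774.8, 131.4,  65. ])]
[array([607.1,   9. , 208. ]), array([518.5, -25.5, 208. ])] [array([598.3,   7.2, 208. ]), array([512.1, -28.4, 208. ])]
```

```bash
python3 -m inch '[[[0,0,-5],[0,0,0],1],[[-3,-3,-8.8],[0,0,0.1],1],[[-53.9,-45.7,-8.8],[0,0,2.478],1],[[-53.9,-45.7,-8.8],[0,0,2.478],1],[[-53.9,-45.7,-8.8],[0,0,2.478],1],[[-53.9,-45.7,-8.8],[0,0,2.478],1],[[-53.9,-45.7,-8.8],[0,0,2.478],1],[[-53.9,-45.7,-8.8],[0,0,2.478],1],[[-53.9,-45.7,-8.8],[0,0,2.478],1],[[-53.9,-45.7,-8.8],[0,0,2.478],1],[[-53.9,-45.7,-8.8],[0,0,2.478],1],[[-53.9,-45.7,-8.8],[0,0,2.478],1],[[-53.9,-45.7,-8.8],[0,0,2.478],1],[[-53.9,-45.7,-8.8],[0,0,2.478],1],[[-53.9,-45.7,-8.8],[0,0,2.478],1],[[-53.9,-45.7,-8.8],[0,0,2.478],1],[[-53.9,-45.7,-8.8],[0,0,2.478],1],[[-53.9,-45.7,-8.8],[0,0,2.478],1],[[-53.9,-45.7,-8.8],[0,0,2.478],1],[[-53.9,-45.7,-8.8],[0,0,2.478],1]]'
```

```text
time: 2.15
tool_pos: [557.4, -9.7, 330.1]
tcp_rot: [-180.0, 0.0, 22.4]
ft_force: [-0.3, -0.4, 0.2]
finger_gap: 85.2
```

```bash
python3 - <<'E'
from bench import telemetry, viewer
import cv2
s=telemetry.sense();print(s["tool_pos"],s["tcp_rot"],s["joint_pos"])
im=viewer.snapshot("wrist"); cv2.imwrite("pics/w1.png",im[:,:,::-1])
E
```

```text
[557.40845023  -9.66890633 330.06390894] [-1.79988487e+02  2.28958092e-02  2.23905821e+01] [-6.26266534e+00 -2.34864577e-01  8.42262753e+01 -8.80397647e-04
  9.60342018e+01  6.13466625e+01]
```

View pics/w1.png

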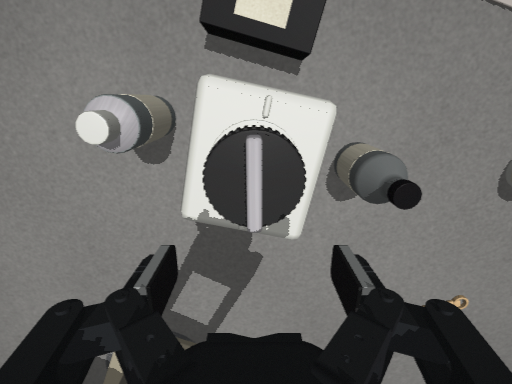

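The wrist view shows the bar running from (254,137) to (254,230), the cap circle centred near (254,177) and a ridge at (267,105). I'll measure these from masks.

```bash
cat >> h.py <<'E'
from scipy.spatial.transform import Rotation as Ro
def wplane(uv,z,pos,rot):
    m=viewer.camera_model("wrist");M=m["mount"]
    R=Ro.from_euler("xyz",rot,degrees=True).as_matrix()
    o=R@M[:3,3]+pos
    d=R@M[:3,:3]@np.array([(uv[0]-m["cx"])/m["fx"],(uv[1]-m["cy"])/m["fy"],1])
    return o+d*(z-o[2])/d[2]
E
python3 - <<'E'
from h import *; import cv2
np.set_printoptions(precision=1,suppress=True)
pos=[557.408,-9.669,330.064];rot=[-179.988,.023,22.39]
im=cv2.imread("pics/w1.png");g=cv2.cvtColor(im,cv2.COLOR_BGR2GRAY)
c=np.zeros_like(g);cv2.circle(c,(254,177),52,255,-1)
dark=((g<75)).astype(np.uint8)*255
big=c&dark
roi=g[120:235,195:312]
# bar mask: bright columns inside
bm=np.zeros_like(g);bm[134:232,236:272]=(g[134:232,236:272]>95)*255
n,l,st,ce=cv2.connectedComponentsWithStats(bm)
k=1+np.argmax(st[1:,4]);print(st[k],ce[k])
pts=np.argwhere(l==k)[:,::-1].astype(np.float32)
box=cv2.minAreaRect(pts);print(box)
bp=cv2.boxPoints(box)
P=np.array([wplane(p,208,pos,rot) for p in bp]);print(P,P.mean(0))
vx=cv2.fitLine(pts,cv2.DIST_L2,0,.01,.01).ravel();
a,b=[wplane(vx[2:]+t*vx[:2],208,pos,rot) for t in(-40,40)];v=b-a;print("bar yaw",np.degrees(np.arctan2(v[1],v[0]))%180)
dk=cv2.morphologyEx(dark[100:245,180:325],cv2.MORPH_OPEN,np.ones((3,3)))
n,l,st,ce=cv2.connectedComponentsWithStats(dk);
for i in range(1,n):
  if st[i,4]>200: print(st[i],ce[i]+[180,100])
for uv in ((267,105),):
    print("ridge",wplane(uv,125,pos,rot))
# keg top corners
print([wplane(p,120,pos,rot) for p in((203,76),(335,103),(185,217),(300,237))])
# height of bar top: wrist vs scene rays for +x end top
E
```

```text
[ 236  135   36   97 1587] [253.9 185.6]
((253.5, 183.0), (96.0, 35.0), 90.0)
[[598.8  25.2 208. ]
 [611.2  -4.6 208. ]
 [520.9 -44.2 208. ]
 [507.  -10.5 208. ]] [559.5  -8.5 208. ]
bar yaw 23.225019964472978
[  23   27  103   99 6507] [253.9 175.5]
[ 14 123  58  22 893] [221.1 236. ]
ridge [633.7   5.  125. ]
[array([634.8,  86.2, 120. ]), array([666.9, -69.5, 120. ]), array([455.7,  50.8, 120. ]), array([ 488.3, -108.9,  120. ])]
```

```bash
python3 -m inch '[[[0.1,0,3],[0,0,0],0.6],[[0.1,0,7],[0,0,0],0.6],[[0.1,0,10],[0,0,0],0.6],[[0.1,0,11.5],[0,0,0],0.6],[[0.1,0,12.5],[0,0,0],0.6],[[0.1,0,13.2],[0,0,0],0.6],[[0.1,0,13.2],[0,0,0],0.6]]' 20
python3 -m inch '[[[0,0,0],[0,0,0],0],[[0,0,0],[0,0,0],0],[[0,0,0],[0,0,0],0],[[0,0,0],[0,0,0],0],[[0,0,0],[0,0,0],0],[[0,0,0],[0,0,0],0]]' 20
```

```text
time: 2.9
tool_pos: [558.7, -9.3, 198.6]
tcp_rot: [180.0, -0.0, 22.2]
ft_force: [0.1, 0.0, -0.0]
finger_gap: 51.3
time: 3.5
tool_pos: [559.0, -9.1, 199.6]
tcp_rot: [180.0, -0.1, 22.2]
ft_force: [-2.3, 3.2, 6.7]
finger_gap: 15.3
```

```bash
python3 -m inch '[[[0,0,-0.1],[0,0,-0.1],0],[[0,0,-0.1],[0,0,-0.2],0],[[0,0,-0.1],[0,0,-0.3],0],[[0,0,-0.1],[0,0,-0.4],0],[[0,0,-0.1],[0,0,-0.5],0],[[0,0,-0.1],[0,0,-0.6],0]]'
python3 -m inch '[[[0,0,0],[0,0,-0.1],0],[[0,0,0],[0,0,-0.2],0],[[0,0,0],[0,0,-0.3],0],[[0,0,0],[0,0,-0.4],0],[[0,0,0],[0,0,-0.5],0],[[0,0,0],[0,0,-0.5],0]]'
python3 -c "
from bench import telemetry;s=telemetry.sense();print(s['wrist_torque'],s['ft_force'],s['tcp_rot'])"
```

```text
time: 4.1
tool_pos: [558.5, -8.5, 199.7]
tcp_rot: [-180.0, -0.1, 56.8]
ft_force: [-2.3, 4.7, 2.4]
finger_gap: 15.4
time: 4.7
tool_pos: [557.6, -8.1, 198.1]
tcp_rot: [-179.9, -0.1, 85.4]
ft_force: [-1.1, 5.9, -3.4]
finger_gap: 15.4
[ 0.94935501  0.09967821 -0.08082925] [-1.14853645  5.86971399 -3.43192568] [-1.79854321e+02 -1.06205601e-01  8.54318695e+01]
```

The z force of -3.4 N is the cap hanging from the grip, so I'll release it.

```bash
python3 -m inch '[[[0,0,0],[0,0,0],0.5],[[0,0,0],[0,0,0],0.5],[[0,0,0],[0,0,0],0.5],[[0,0,0],[0,0,0],0.5],[[0,0,0],[0,0,0],0.5]]'
python3 - <<'E'
from bench import viewer
import cv2
a=viewer.snapshot("scene")[100:250,140:320,::-1];b=viewer.snapshot("side")[155:305,180:350,::-1]
cv2.imwrite("pics/s2.png",cv2.resize(a,None,fx=4,fy=4,interpolation=cv2.INTER_CUBIC))
cv2.imwrite("pics/d2.png",cv2.resize(b,None,fx=4,fy=4,interpolation=cv2.INTER_CUBIC))
E
```

```text
time: 5.2
tool_pos: [558.6, -9.5, 199.5]
tcp_rot: [180.0, 0.0, 85.2]
ft_force: [-0.3, 1.2, -1.0]
finger_gap: 42.6
```

View pics/s2.png

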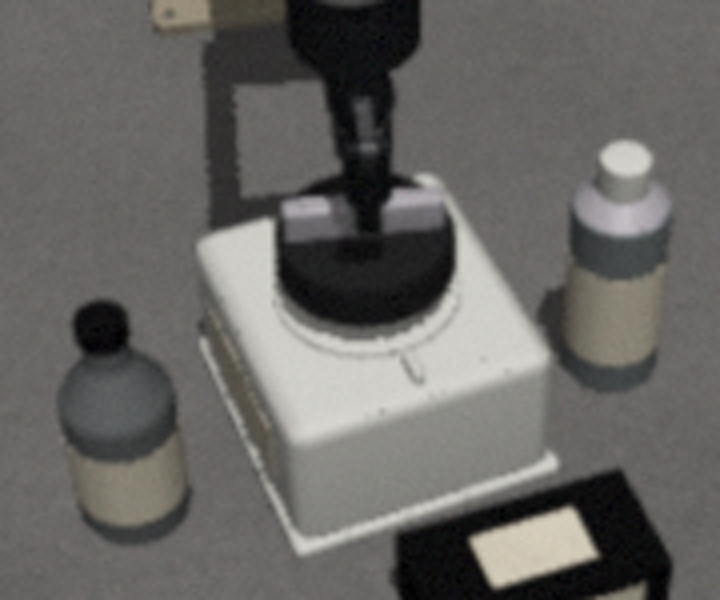

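View pics/d2.png

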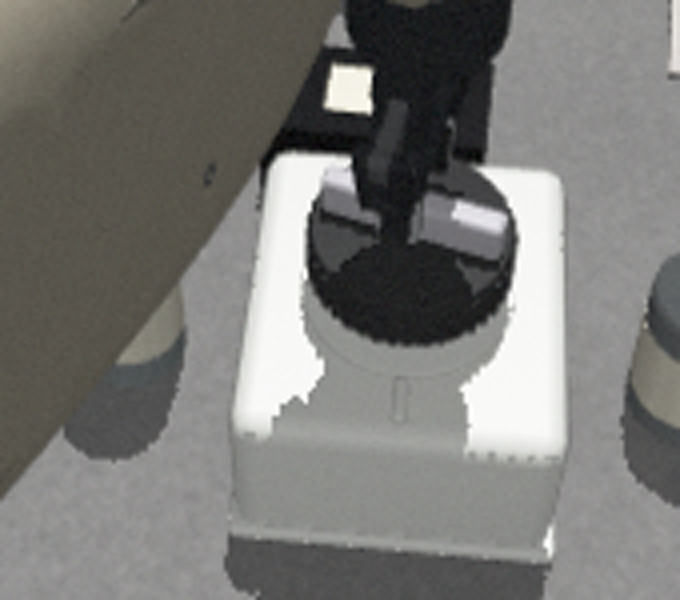

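The visible neck has shrunk, so the cap looks dropped. I'll check its height by triangulating the bar ends: scene (282,205) and (445,196), side (507,220) and (324,182).

```bash
python3 - <<'E'
from h import *
np.set_printoptions(precision=1,suppress=True)
S=lambda x,y:(140+(x+.5)/4-.5,100+(y+.5)/4-.5)
D=lambda x,y:(180+(x+.5)/4-.5,155+(y+.5)/4-.5)
# -y end: scene left end; side right end, top mid
a=tri(S(282,205),D(507,220));b=tri(S(445,196),D(324,182));print(a,b)
v=b[0]-a[0];print(np.degrees(np.arctan2(v[1],v[0])))
E
```

```text
(array([554. , -59. , 195.7]), np.float64(3.2567095595710764)) (array([559.4,  40.5, 187.4]), np.float64(4.752186595077519))
86.85017455631247
```

The bar top is about 12.6 mm lower than before, so the cap has dropped. I'll regrip it lower.

```bash
python3 -m inch '[[[0,-0.1,0.6],[0,0,0],0.5],[[0,-0.1,1.2],[0,0,0],0.5],[[0,-0.1,1.3],[0,0,0],0.5],[[0,-0.1,1.3],[0,0,0],0],[[0,-0.1,1.3],[0,0,0],0],[[0,-0.1,1.3],[0,0,0],0],[[0,-0.1,1.3],[0,0,0],0],[[0,-0.1,1.3],[0,0,0],0]]' 40
```

```text
time: 6.1
tool_pos: [557.4, -9.3, 186.4]
tcp_rot: [-180.0, 0.0, 85.2]
ft_force: [-1.1, -0.2, 0.3]
finger_gap: 15.1
```

```bash
python3 -m inch '[[[0,0,0.03],[0,0,0.1],0],[[0,0,0.07],[0,0,0.2],0],[[0,0,0.11],[0,0,0.3],0],[[0,0,0.15],[0,0,0.4],0],[[0,0,0.18],[0,0,0.5],0],[[0,0,0.18],[0,0,0.5],0]]'
python3 -c "
from bench import telemetry;s=telemetry.sense();print(s['wrist_torque'],s['ft_force'],s['tcp_rot'])"
```

```text
time: 6.7
tool_pos: [557.6, -9.3, 185.1]
tcp_rot: [180.0, -0.0, 56.4]
ft_force: [-2.2, -0.3, 3.4]
finger_gap: 14.9
[ 0.01403447  0.47734948 -0.00882172] [-2.15488399 -0.30617681  3.35276197] [ 1.79967773e+02 -1.08770383e-02  5.64488383e+01]
```

```bash
python3 -m inch '[[[0,0,0.02],[0,0,0.05],0],[[0,0,0.04],[0,0,0.1],0],[[0,0,0.06],[0,0,0.15],0],[[0,0,0.06],[0,0,0.18],0],[[0,0,0.06],[0,0,0.18],0]]'
python3 -c "
from bench import telemetry;s=telemetry.sense();print(s['wrist_torque'],s['ft_force'],s['tcp_rot'])"
python3 -m inch '[[[0,0,0],[0,0,0.03],0],[[0,0,0],[0,0,0.06],0],[[0,0,0],[0,0,0.06],0]]'
python3 -c "
from bench import telemetry;s=telemetry.sense();print(s['wrist_torque'],s['ft_force'],s['tcp_rot'])"
```

```text
time: 7.2
tool_pos: [557.6, -9.3, 184.4]
tcp_rot: [180.0, -0.0, 46.3]
ft_force: [-2.8, -1.0, 5.3]
finger_gap: 15.1
[-0.01961441  0.58049598  0.19144766] [-2.84685623 -1.01112854  5.31359822] [ 1.79968418e+02 -1.53133654e-02  4.63210521e+01]
time: 7.5
tool_pos: [557.4, -9.0, 184.4]
tcp_rot: [-180.0, -0.0, 42.9]
ft_force: [-4.6, 1.5, 6.4]
finger_gap: 15.0
[0.21534914 0.81875014 0.98047117] [-4.56261318  1.48132947  6.37991436] [-1.79993986e+02 -8.68992995e-03  4.29477166e+01]
```

Torque rose to about 1 N m near yaw 45°, which is the safety stop. Next I'll push down.

```bash
python3 -m inch '[[[0,0,0.2],[0,0,-0.03],0],[[0,0,0.4],[0,0,-0.03],0],[[0,0,0.6],[0,0,-0.03],0],[[0,0,0.8],[0,0,-0.03],0],[[0,0,0.8],[0,0,-0.03],0]]'
python3 -c "
from bench import telemetry;s=telemetry.sense();print(s['wrist_torque'],s['ft_force'],s['tcp_rot'])"
```

```text
time: 8.0
tool_pos: [557.8, -9.3, 176.7]
tcp_rot: [180.0, -0.0, 44.7]
ft_force: [-5.0, 0.3, 9.3]
finger_gap: 15.5
[-0.00813378  0.8856449   0.03754194] [-5.02903924  0.29881951  9.31772731] [ 1.79957680e+02 -3.04659912e-02  4.46531595e+01]
```

```bash
python3 -m inch '[[[0,0,0.1],[0,0,0],0],[[0,0,0.15],[0,0,0],0],[[0,0,0.15],[0,0,0],0]]'
python3 -m inch '[[[0,0,0],[0,0,0.05],0],[[0,0,0],[0,0,0.1],0],[[0,0,0],[0,0,0.15],0],[[0,0,0],[0,0,0.2],0],[[0,0,0],[0,0,0.2],0]]'
python3 -c "
from bench import telemetry;s=telemetry.sense();print(s['wrist_torque'],s['ft_force'],s['tcp_rot'])"
```

```text
time: 8.3
tool_pos: [557.8, -9.3, 175.5]
tcp_rot: [180.0, -0.0, 44.7]
ft_force: [-6.0, 0.1, 10.0]
finger_gap: 15.2
time: 8.8
tool_pos: [557.9, -9.4, 175.6]
tcp_rot: [179.9, -0.0, 33.1]
ft_force: [-5.0, -0.2, 10.6]
finger_gap: 15.3
[-0.05725564  0.90845826  0.01199433] [-5.03462877 -0.21368128 10.62060691] [ 1.79946333e+02 -4.70787479e-02  3.30910687e+01]
```

It's past the stop with hardly any torque. I'll turn on to the end.

```bash
python3 -m inch '[[[0,0,0],[0,0,0.08],0],[[0,0,0],[0,0,0.16],0],[[0,0,0],[0,0,0.24],0],[[0,0,0],[0,0,0.32],0],[[0,0,0],[0,0,0.36],0],[[0,0,0],[0,0,0.36],0]]'
python3 -c "
from bench import telemetry;s=telemetry.sense();print(s['wrist_torque'],s['ft_force'],s['tcp_rot'])"
python3 -m inch '[[[0,0,0],[0,0,0.03],0],[[0,0,0],[0,0,0.06],0],[[0,0,0],[0,0,0.06],0]]'
python3 -c "
from bench import telemetry;s=telemetry.sense();print(s['wrist_torque'],s['ft_force'],s['tcp_rot'])"
```

```text
time: 9.4
tool_pos: [557.9, -9.5, 175.7]
tcp_rot: [180.0, -0.1, 12.5]
ft_force: [-5.1, -0.7, 9.7]
finger_gap: 15.3
[-0.1563726   0.89011385  0.0174117 ] [-5.12997668 -0.69915223  9.71425884] [ 1.79953664e+02 -6.64843313e-02  1.24741981e+01]
time: 9.7
tool_pos: [557.9, -9.3, 175.6]
tcp_rot: [180.0, -0.1, 9.1]
ft_force: [-4.3, -0.5, 9.7]
finger_gap: 15.1
[0.00352309 0.84868736 0.48267261] [-4.33654685 -0.54806208  9.67416815] [ 1.79972315e+02 -6.84779036e-02  9.10610658e+00]
```

Torque is rising at the end stop. I'll ease up, release and retreat.

```bash
python3 -m inch '[[[0,0,-0.3],[0,0,-0.01],0],[[0,0,-0.6],[0,0,-0.01],0],[[0,0,-0.8],[0,0,-0.015],0],[[0,0,-0.8],[0,0,-0.015],0]]'
python3 -c "
from bench import telemetry;s=telemetry.sense();print(s['wrist_torque'],s['ft_force'],s['tcp_rot'])"
python3 -m inch '[[[0,0,0],[0,0,0],0.5],[[0,0,0],[0,0,0],0.5],[[0,0,0],[0,0,0],0.5],[[0,0,0],[0,0,0],0.5],[[0,0,-1.5],[0,0,0],0.5],[[0,0,-5],[0,0,0],0.5],[[0,0,-10],[0,0,0],0.5],[[0,0,-14],[0,0,0],1],[[0,0,-14.6],[0,0,0],1],[[0,0,-14.6],[0,0,0],1],[[0,0,-14.6],[0,0,0],1]]'
python3 - <<'E'
from bench import viewer,telemetry
import cv2
s=telemetry.sense();print(s["tool_pos"],s["tcp_rot"])
cv2.imwrite("pics/w3.png",viewer.snapshot("wrist")[:,:,::-1])
a=viewer.snapshot("scene")[100:250,140:320,::-1];b=viewer.snapshot("side")[155:305,180:350,::-1]
cv2.imwrite("pics/s3.png",cv2.resize(a,None,fx=4,fy=4,interpolation=cv2.INTER_CUBIC))
cv2.imwrite("pics/d3.png",cv2.resize(b,None,fx=4,fy=4,interpolation=cv2.INTER_CUBIC))
E
```

```text
time: 10.1
tool_pos: [557.7, -9.4, 182.9]
tcp_rot: [180.0, -0.0, 9.9]
ft_force: [-0.6, -0.2, 3.2]
finger_gap: 14.8
[-0.19947484  0.14910084  0.35225603] [-0.62648153 -0.21096629  3.24693816] [ 1.79986032e+02 -2.47659013e-02  9.88402158e+00]
time: 11.2
tool_pos: [557.1, -9.2, 327.7]
tcp_rot: [-180.0, 0.1, 9.8]
ft_force: [-0.4, 1.0, 0.4]
finger_gap: 85.2
[557.11893102  -9.22760544 327.65421605] [-1.79982873e+02  5.93530850e-02  9.84079708e+00]
```

View pics/w3.png

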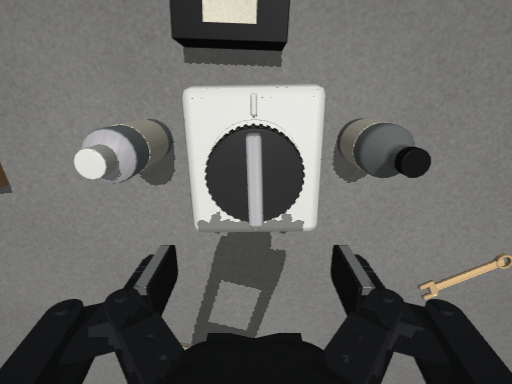

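View pics/s3.png

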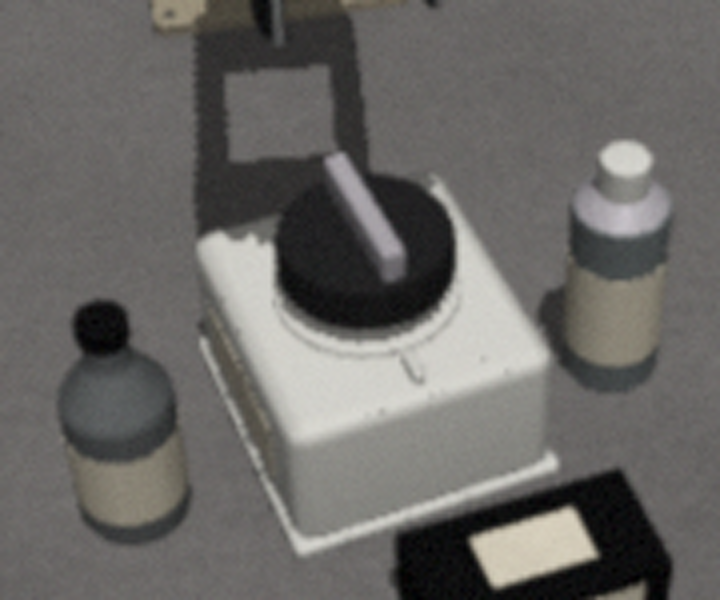

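View pics/d3.png

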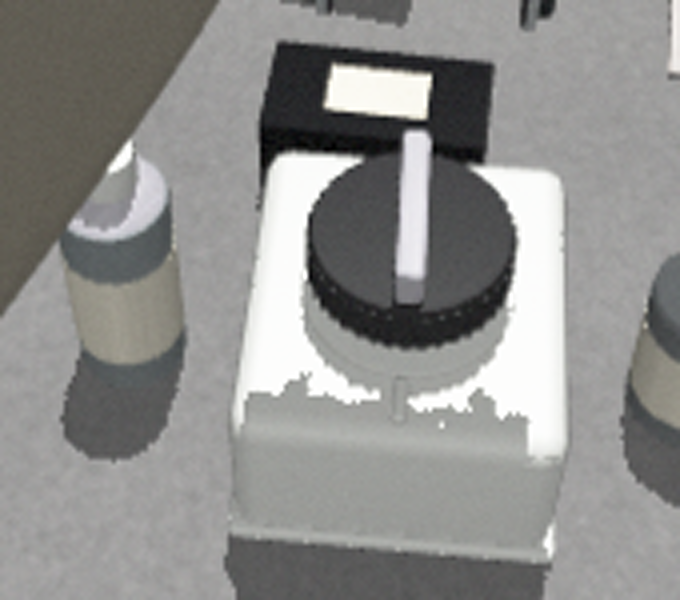

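The wrist view shows the bar from (254,134) to (256,225), close to in line with the ridge at (254,104), and the neighbours haven't moved. I'll measure the angle and height.

```bash
python3 - <<'E'
from h import *; import cv2
np.set_printoptions(precision=1,suppress=True)
pos=[557.119,-9.228,327.654];rot=[-179.983,.059,9.841]
g=cv2.cvtColor(cv2.imread("pics/w3.png"),cv2.COLOR_BGR2GRAY)
c=[]
for y in range(140,216,3):
    x=np.where(g[y,235:275]>95)[0]+235; c.append(wplane((x.mean(),y),192,pos,rot))
c=np.array(c,np.float32)[:,:2];v=cv2.fitLine(c,cv2.DIST_L2,0,.01,.01).ravel();print("bar yaw",np.degrees(np.arctan2(v[1],v[0])),c[[0,-1]])
r_=wplane((253.8,104),125,pos,rot);print("ridge",r_)
R=[wplane(p,120,pos,rot) for p in((185,95),(194,220),(324,94),(317,222))]
for i,j in((1,0),(3,2)):
    d=R[j]-R[i];print("keg edge",np.degrees(np.arctan2(d[1],d[0])))
S=lambda x,y:(140+(x+.5)/4-.5,100+(y+.5)/4-.5)
D=lambda x,y:(180+(x+.5)/4-.5,155+(y+.5)/4-.5)
a=tri(S(393,253),D(417,133));b=tri(S(337,156),D(412,277));print(a,b)
d=a[0]-b[0];print(np.degrees(np.arctan2(d[1],d[0])))
r1=plane("scene",S(413,368),125);r2=plane("side",D(400,400),125);d=r1-r2
print(r1,r2,np.degrees(np.arctan2(d[1],d[0])))
E
```

```text
bar yaw 11.563402 [[601.3  -0.7]
 [523.  -17.1]]
ridge [633.1   4.1 125. ]
keg edge 9.561916115102829
keg edge 11.433476331108348
(array([604.5,  -0.2, 189.9]), np.float64(2.6565165592180473)) (array([510.1, -18.8, 189.7]), np.float64(5.833212883011714))
11.155175671425074
[639.4   4.7 125. ] [478.6 -26.  125. ] 10.810498019836977
```

```bash
python3 -c "
from bench import r,telemetry;print(telemetry.sense()['time'],r.hand_in())"
```

```text
the job is handed in; nothing more can be done
11.35 None
```

The cap is home on its thread with its bar in line with the keg's ridges, and I handed the job in at 11.35 s. The hand-in gives no verdict.

**What I did**
1. I pinched the bar and turned it back about 63°. When I let go, the cap dropped about 12.6 mm (13 mm expected).
2. I regripped lower and screwed it forward to the safety stop, where torque rose to about 1 N m.
3. I pushed down about 9 mm, to about 10 N, and turned past the stop with almost no torque. I kept turning until the end stop, at about 0.5 N m.
4. I let it spring up, released it and retreated upwards.

**Last checks**
- **Alignment:** the bar measures 11.2° to 11.6° and the ridges 10.8°, so they agree within 1°.
- **Height:** the bar top is about 14.3 mm below its start, against 15.5 mm expected. My two-view heights are noisy by a few mm, so they don't confirm the lock to the millimetre.
- **Lock:** I didn't test it separately with a turn back. I judge it locked from the end-stop torque, the final angle and the spring-up.
- **Neighbours:** the spray can, bottle and carton look unmoved in the final pictures.

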